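# Seat a coupon disc in the measuring stage and start the reading

## Robot

A 6-joint arm with a two-finger parallel gripper is mounted at the origin on the work surface. World frame = base frame: x ahead of the robot, y to its left, z up, the work surface at z = 0. Lengths are in m, angles in degrees, forces in N, time in s.
With the tool pointing down it reaches from about 0.4 to 0.825 m from the base axis. Payload 7 kg.
Tool frame: the origin (TCP) lies midway between the tips of the shut fingers; the grasp point (between the pads) lies 19 mm behind it; z points along the fingers, y is the direction in which the jaws open and shut (so a half turn about z gives the same grasp; the last joint's range is limited). The gripper opens to 88 mm and grips with 3 to 60 N. Pads are 19 mm wide; open, the fingers measure 130 mm over their backs; the gripper's body (78 mm by 193 mm) begins 47 mm behind the grasp point.
Start: joints at [-52.878, 20.546, 0.682, 0, -70.136, -16.507], TCP at [0.238, -0.632, 0.227] pointing down, gripper open.
Joint ranges: [-176.03, 176.03], [-82.01, 121.73], [-58.28, 71.71], [-173.87, 95.51], [-174.79, -0.11], [-173.66, 173.66]. Speed limits (degrees/s): [136.94, 136.94, 172.46, 180, 180, 180].

## Interface

Orientations are given as [roll, pitch, yaw] about the fixed x, y, z axes, in that order (R = Rz(yaw) Ry(pitch) Rx(roll)).
In Python, from plant import r gives the robot as it stands.
- The arm moves only by the tool carry_out, never from a script. Its argument "motion" is one flat list of numbers, 7 for each row, row after row: the turn, a rotation vector about the tool's x, y, z in degrees, then the shift along the tool's x, y, z in cm, then the finger opening in cm, from 0 to 8.76. A call has 1 to 20 rows; each row shifts and turns the commanded pose from where the row before left it, along the tool's axes as they then stand; what a row does not reach is not made up. A row lasts 1/12 s, in which the tool goes at most 41.7 mm and 7.16 degrees, less where a joint would pass 70% of its speed; a pose out of reach is approached as far as the arm can. A call is refused whole if a number of a shift passes 4.17 or a number of a turn 7.16, either way. A call with a gripper value outside its range is refused whole. The fingers move at their own pace and stop on an object; "grip_force" is the grip in N (left out, the last holds). Time passes only in rows, so rows that do not move let the fingers close. It gives the time, the measured TCP pose, the force and the opening at its end, in the units of the state.
- r.get_state(): the state, without advancing time (a new reading comes with each control period).
- r.capture(name): name is "side" or "top"; returns a dict with "pixels" (480x640x3 uint8, red, green, blue), "K" (3x3 intrinsics, pixels), "k1" (the pictures are not rectified: a ray, as slopes to the right and down, at radius r is drawn at 1 + k1 r^2 times it, then the intrinsics apply), "R" (3x3) and "t" (3): a world point X has camera coordinates R X + t. Camera axes: x right, y down, z forward; pixel columns grow to the right and rows downward; lengths in m; the calibration is good to about 2 mm. A picture is of the moment at which its call begins. There is no depth.
- r.close_job(): hands the job in, once; it reports no verdict.
The state is a dict: "time_s": time; "joints": joint angles; "qd": joint speeds; "joint_torque": joint torques, N m; "tcp_pos": TCP position; "eef_rot": TCP orientation; "contact_force": force on the tool from outside, world axes, zero at the start; "moment": the same for the moment, N m; "gripper_width": finger opening in m.
Only numpy, scipy, OpenCV 4.12 (cv2) and the standard library are available. Lean on these libraries where they do the work, as an engineer would, in place of code of your own. Each camera call takes 0.05 s, during which the arm holds its last target. There are 200 camera calls.

## Task

Gently nudge the loose copper disc across the white deck of the blue measuring stage until it drops flat into the round recess with the yellow ring; only push it with the fingers, never pinch it or lift it off the deck. Once it is lying in the recess, press the green start button fully down and let it go. Do not press the red button or shift the other things on the table, and leave the disc seated.

Things in the scene. Friction and masses are not known exactly. Their poses are not given: they have to be found in the camera images.
- disc: Loose flat copper disc, 40 mm diameter, 8 mm thick, about 55 to 110 g, lying flat on the white deck at the start. Origin: centre of its underside; z is its axis (up).
- disc_center (a point): Centre of the copper disc (on its axis, 4 mm above its underside).
- stage: Measuring stage, fixed to the table: white flat deck 210 mm (its x) by 150 mm (its y), top 38 mm above the table with no fence round it, on a blue base 18 mm high that shows 5 mm all round it (220 x 160 mm). Origin on the table under the middle of the deck; z up. The recess lies 50 mm from the middle along +x of the stage; the disc starts on the other half, 65 to 120 mm from the recess centre.
- recess (a point): Centre of the mouth of the round recess, level with the deck's top. The recess is 44 mm in diameter, 8 mm deep, with a flat dark floor and a flush yellow ring painted round it. A disc that is seated lies flush with the deck, so its centre is 4 mm below this point. z up, x as the stage's x.
- start_button (a joint): Travel of the green start button in m: 0 up, 0.006 fully down; it springs back when let go and takes about 5 N to press fully.
- start_button_top (a point): Middle of the top face of the green start button's cap (32 mm diameter), which is pressed straight down. Its black housing is fixed to the table.
- stop_button (a joint): Travel of the red stop button in m: 0 up, 0.006 fully down. Not to be pressed.
- stop_button_top (a point): Middle of the top face of the red stop button's cap (same shape as the green one). The two may stand on either side of the stage.
- pill_jar: Bystander: pink jar with white cap, 52 mm diameter, 75 mm high, loose. Origin: centre of its underside.
- tape_roll: Bystander: clear roll, 70 mm outer diameter, 18 mm high, lying flat, loose. Origin: centre of its underside.
- tweezers: Bystander: steel tweezers 120 mm long along its x, 6 mm high, lying on the table, loose. Origin near its middle on the table.
- pen_cup: Bystander: clear square cup 70 x 70 mm, 85 mm high, with pens up to 141 mm high, loose. Origin: centre of its underside.
- tray: Bystander: clear divided tray 110 (x) by 160 (y) mm, 22 mm high, with other discs in it, loose. Origin: centre of its underside.
Things that resemble listed ones, but are neither listed nor needed, are in the scene too. What is shaped like the part that bears start_button but purple is not meant.

How it is judged (in metres and radians):
On the way, in this order (a step that is already met when the one before it is completed fails the run):
1. the disc lies flat in the recess (horizontal distance between disc_center and recess below 0.005 m and z of disc_center in the frame of recess between -0.0065 and -0.0025 m and angle between the z axis of disc and the z axis of stage, either way round below 0.08 rad), for 0.3 s.
2. the green button is pressed down (value of joint start_button above 0.0045 m), for 0.05 s.
At the end, for the whole second after the job is handed in: The disc lies at rest, flat in the recess (centre within 5 mm of the recess axis, seated to within 1.5 mm of full depth, tilted less than 0.08 rad), after which the green button was pressed at least 4.5 mm and has come back up (all of step 1 and linear speed of disc below 0.01 m/s and value of joint start_button below 0.0015 m and value of joint stop_button below 0.002 m); the robot touches nothing.
It fails at once if the disc is lifted more than 10 mm above the deck (z of disc_center in the frame of recess above 0.014 m).
It fails at once if the disc is pinched or shoved hard (over 18 N) (contact force between the fingers and disc above 18 N).
It fails at once if the green button is pressed before the disc lies in the recess (value of joint start_button above 0.0025 m and not (horizontal distance between disc_center and recess below 0.005 m and z of disc_center in the frame of recess between -0.0065 and -0.0025 m and angle between the z axis of disc and the z axis of stage, either way round below 0.08 rad)).
It fails at once if the red button is pressed (value of joint stop_button above 0.0025 m).
It fails at once if the jar, tape roll, tweezers, pen cup or tray is shifted more than 20 mm (distance of any of pill_jar, tape_roll, tweezers, pen_cup, tray from where it was at the start of the episode above 0.02 m).
It also fails if it takes over 58 s, if anything falls off the work surface, if the arm or the gripper's body presses on something with over 40 N, if the wrist force passes 120 N, or if a joint passes its speed limit or range.

## Working session

There is one attempt and no reset: what is moved stays moved. The work goes in short steps, Python scripts to look and compute and a tool call to move; the robot and the scene stay as the last step left them, time stands still between calls to the robot, and variables do not carry over. Pictures are saved under pics/ and viewed, about 8 in all and at most 12, crops included, and the job is handed in when it is done.

Besides the shell and the picture viewer there is one more tool, called after "Emit:" as name(argument=value, ...) on one line, values as JSON. carry_out: Moves the arm, as the interface text tells. Its arguments: {"type":"object","properties":{"motion":{"type":"array"},"grip_force":{"type":"number"}},"required":["motion"]}

```bash
mkdir -p pics; cat > h.py <<'E'
import numpy as np, cv2
from plant import r
def cap(n,save=None):
    c=r.capture(n)
    if save: cv2.imwrite(f'pics/{save}.png',c['pixels'][:,:,::-1])
    return c
def ray(c,uv):
    K=np.array(c['K'],float);D=np.array([c['k1'],0,0,0,0],float)
    p=cv2.undistortPoints(np.array(uv,float).reshape(-1,1,2),K,D).reshape(-1,2)
    R=np.array(c['R']);t=np.array(c['t'])
    return -R.T@t, np.c_[p,np.ones(len(p))]@R
def plane(c,uv,z):
    o,d=ray(c,uv); return o+d*((z-o[2])/d[:,2])[:,None]
def proj(c,X):
    D=np.array([c['k1'],0,0,0,0],float)
    return cv2.projectPoints(np.array(X,float).reshape(-1,1,3),cv2.Rodrigues(np.array(c['R']))[0],np.array(c['t'],float),np.array(c['K'],float),D)[0].reshape(-1,2)
E
python3 - <<'E'
from h import *
a=cap('top','top0');b=cap('side','side0')
for c in(a,b):print(c['K'],c['k1'],c['R'],c['t'])
print(r.get_state())
E
```

```text
[[567.3233848    0.         323.14637716]
 [  0.         567.3233848  237.11272449]
 [  0.           0.           1.        ]] -0.13090171917649807 [[ 0.01397557 -0.99984771  0.01045147]
 [-0.99337847 -0.01507569 -0.11389443]
 [ 0.11403465 -0.00879052 -0.99343788]] [0.02749114 0.5424967  1.04380658]
[[438.55026638   0.         322.03223668]
 [  0.         438.55026638 239.51011471]
 [  0.           0.           1.        ]] -0.06894827765258553 [[-0.82648972 -0.56276245 -0.01459983]
 [-0.32646918  0.50026791 -0.80196627]
 [ 0.45862033 -0.65805048 -0.59719089]] [0.45226972 0.1980338  0.75415325]
{'time_s': 0.1, 'joints': array([-5.28766005e+01,  2.05876767e+01,  6.40841482e-01, -1.74972289e-02,
       -7.01366392e+01, -1.65072581e+01]), 'qd': array([ 0.01746935, -0.01546477,  0.10287254, -0.1103936 , -0.02394392,
       -0.0477628 ]), 'joint_torque': array([-3.96663047e-03, -5.84161198e+01,  2.93751150e+01,  7.01563954e+00,
        1.01471512e-02, -5.32426498e-05]), 'tcp_pos': array([ 0.2375014 , -0.63138182,  0.22572705]), 'eef_rot': array([ 1.79915292e+02, -7.94874562e-03, -1.59389810e+02]), 'contact_force': array([-0.67616364,  0.19242228,  0.04159045]), 'moment': array([0.00867756, 0.02547919, 0.02571904]), 'gripper_width': 0.08771854998796433}
```

View pics/top0.png

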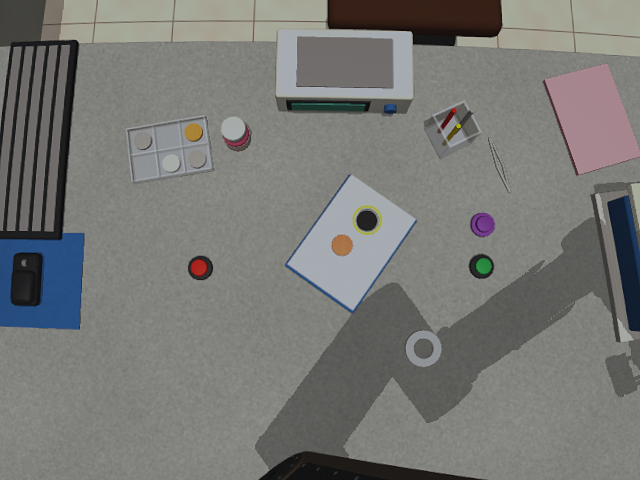

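View pics/side0.png

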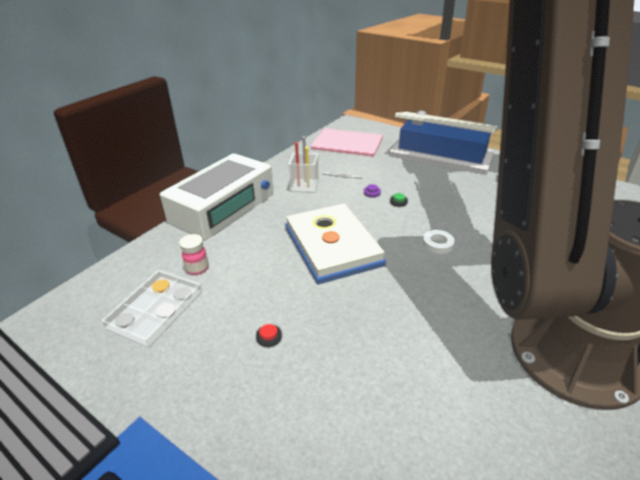

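The top view shows the copper disc at (342,245) and the yellow-ringed recess at (367,220). The green button is at (483,266) with a purple lookalike at (483,224), and the red button is at (200,267). The orange disc at (193,132) is in the tray, so it isn't the target. The loose disc on the deck and the green cap fit the description, and I'll confirm them in the crop while measuring.

```bash
cat > meas.py <<'E'
from h import *
def mask(img,lo,hi): return cv2.inRange(cv2.cvtColor(img,cv2.COLOR_RGB2HSV),np.array(lo),np.array(hi))
def blob(m,near,rad):
    w=np.zeros_like(m);cv2.circle(w,tuple(int(v) for v in near),rad,255,-1)
    cs,_=cv2.findContours(m&w,cv2.RETR_EXTERNAL,cv2.CHAIN_APPROX_NONE)
    return max(cs,key=cv2.contourArea)
def cen(q):
    M=cv2.moments(cv2.convexHull(q)); return [M['m10']/M['m00'],M['m01']/M['m00']]
COP=((5,90,90),(16,255,255));YEL=((24,120,110),(34,255,255));GRN=((50,100,60),(80,255,255))
def disc(c,near,z=.046,rad=25): return plane(c,[cen(blob(mask(c['pixels'],*COP),near,rad))],z)[0]
E
python3 - <<'E'
from meas import *
c=cap('top');im=c['pixels'];s=cap('side');si=s['pixels']
for n,p,q in(('disc',COP,(342,245)),('ring',YEL,(367,220)),('green',GRN,(483,266))):
    k=blob(mask(im,*p),q,25);u=cen(k);print(n,u,cv2.contourArea(k),plane(c,[u],.046 if n=='disc' else .038)[0])
for n,p,q,z in(('disc',COP,(331,237),.046),('ring',YEL,(324,222),.038)):
    k=blob(mask(si,*p),q,25);u=cen(k);print('side',n,u,cv2.contourArea(k),plane(s,[u],z)[0])
kg=[]
for cc,q in((c,(483,266)),(s,(399,199))):
    u=cen(blob(mask(cc['pixels'],*GRN),q,25));kg.append((u,ray(cc,[u])))
(o1,d1),(o2,d2)=kg[0][1],kg[1][1];A=np.c_[d1[0],-d2[0]];l=np.linalg.lstsq(A,o2-o1,rcond=None)[0]
print('green',kg[0][0],kg[1][0],o1+l[0]*d1[0],o2+l[1]*d2[0])
d=blob(mask(im,(0,0,185),(180,40,255)),(351,243),75);b=cv2.boxPoints(cv2.minAreaRect(d));print(b,plane(c,b,.038))
print('others',plane(c,[[453,128],[502,165],[423,349],[483,224]],[0.0]))
cr=cv2.resize(im[165:325,270:530],None,fx=3,fy=3,interpolation=cv2.INTER_CUBIC);cv2.imwrite('pics/crop.png',cr[:,:,::-1])
E
```

```text
disc [341.63528138528136, 244.57575757575756] 300.0 [0.52681078 0.0008433  0.046     ]
ring [366.77768881772084, 219.52308513477448] 613.0 [ 0.57595637 -0.04659964  0.038     ]
green [483.37219343696023, 265.71848013816924] 188.0 [ 0.49121134 -0.26925906  0.038     ]
side disc [330.20410628019323, 236.64492753623188] 130.5 [0.52106278 0.00536024 0.046     ]Traceback (most recent call last):
  File "<stdin>", line 6, in <module>
  File "meas.py", line 6, in blob
    return max(cs,key=cv2.contourArea)
ValueError: max() iterable argument is empty
```

```bash
sed -i 's/^COP=.*/COP=((3,60,80),(19,255,255));YEL=((22,70,80),(38,255,255));GRN=((45,80,40),(85,255,255))/' meas.py
python3 - <<'E'
from meas import *
c=cap('top');im=c['pixels'];s=cap('side');si=s['pixels']
hs=cv2.cvtColor(si,cv2.COLOR_RGB2HSV);print(hs[222,308:342:3].tolist())
for n,p,q in(('disc',COP,(342,245)),('ring',YEL,(367,220))):
    k=blob(mask(im,*p),q,25);u=cen(k);print(n,u,cv2.contourArea(k),plane(c,[u],.046 if n=='disc' else .038)[0])
k=blob(mask(si,*COP),(331,237),16);u=cen(k);print('side disc',u,cv2.contourArea(k),plane(s,[u],.046)[0])
kg=[]
for cc,q in((c,(483,266)),(s,(399,199))):
    u=cen(blob(mask(cc['pixels'],*GRN),q,25));kg.append((u,ray(cc,[u])))
(o1,d1),(o2,d2)=kg[0][1],kg[1][1];A=np.c_[d1[0],-d2[0]];l=np.linalg.lstsq(A,o2-o1,rcond=None)[0]
print('green',kg[0][0],kg[1][0],o1+l[0]*d1[0],o2+l[1]*d2[0])
d=blob(mask(im,(0,0,185),(180,40,255)),(351,243),75);b=cv2.boxPoints(cv2.minAreaRect(d));print(b,plane(c,b,.038))
print('cup,tweez,tape,purple',plane(c,[[453,128],[502,165],[423,349],[483,224]],0.0))
cr=cv2.resize(im[165:325,270:530],None,fx=3,fy=3,interpolation=cv2.INTER_CUBIC);cv2.imwrite('pics/crop.png',cr[:,:,::-1])
E
```

```text
[[34, 7, 250], [32, 19, 250], [30, 79, 239], [30, 16, 140], [35, 19, 82], [30, 19, 80], [36, 16, 79], [26, 21, 84], [32, 29, 152], [30, 92, 248], [34, 7, 250], [34, 7, 250]]
disc [341.7889576883385, 244.77863777089783] 314.5 [0.52643469 0.00055252 0.046     ]
ring [366.7186474892758, 219.68155437799646] 645.5 [ 0.57565169 -0.0464891   0.038     ]
side disc [330.28013029315963, 236.53094462540716] 147.0 [0.52115558 0.00491637 0.046     ]
green [482.97320724980295, 265.81639085894403] [398.8828828828829, 197.18468468468467] [ 0.49266053 -0.27568042  0.01363156] [ 0.49031514 -0.27679627  0.01380305]
[[344. 256.]
 [344. 256.]
 [344. 256.]
 [344. 256.]] [[ 0.50615514 -0.00415462  0.038     ]
 [ 0.50615514 -0.00415462  0.038     ]
 [ 0.50615514 -0.00415462  0.038     ]
 [ 0.50615514 -0.00415462  0.038     ]]
cup,tweez,tape,purple [[ 0.77169355 -0.22441493  0.        ]
 [ 0.69741017 -0.32347861  0.        ]
 [ 0.33150674 -0.16031383  0.        ]
 [ 0.57653399 -0.28121272  0.        ]]
```

View pics/crop.png

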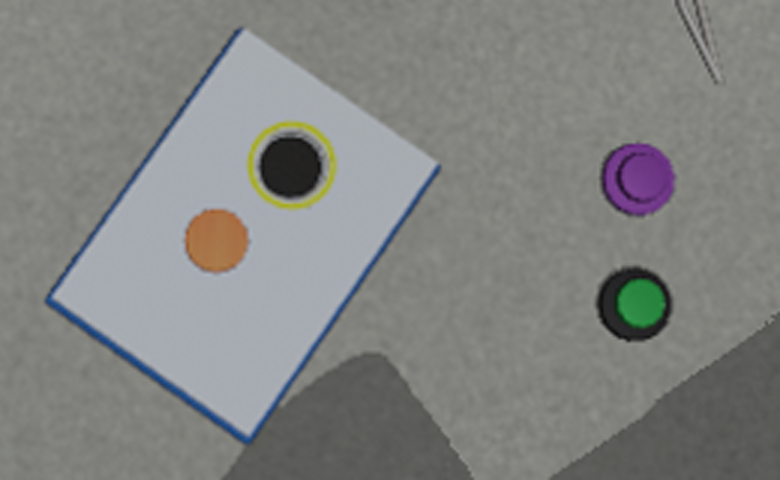

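The crop confirms the copper disc on the deck and the green cap in its black housing, with the purple lookalike above it. Plan: open the fingers about 24 mm as a two-point cradle and push along yaw −43.7°. First step is to turn the tool.

Emit:
carry_out(motion=[0,0,-7,0,0,0,2.4,0,0,-7,0,0,0,2.4,0,0,-7,0,0,0,2.4,0,0,-7,0,0,0,2.4,0,0,-7,0,0,0,2.4,0,0,-7,0,0,0,2.4,0,0,-7,0,0,0,2.4,0,0,-7,0,0,0,2.4,0,0,-7,0,0,0,2.4,0,0,-7,0,0,0,2.4,0,0,-7,0,0,0,2.4,0,0,-7,0,0,0,2.4,0,0,-7,0,0,0,2.4,0,0,-7,0,0,0,2.4,0,0,-7,0,0,0,2.4,0,0,-7,0,0,0,2.4,0,0,-3.7,0,0,0,2.4])

```text
time_s: 1.72
tcp_pos: [0.2376, -0.6317, 0.2264]
eef_rot: [-180.0, 0.0, -43.3]
contact_force: [-0.2, -0.1, 0.3]
gripper_width: 0.0238
```

Emit:
carry_out(motion=[0,0,0,-1.5,-3.65,0.4,2.4,0,0,0,-1.5,-3.65,0.4,2.4,0,0,0,-1.5,-3.65,0.4,2.4,0,0,0,-1.5,-3.65,0.4,2.4,0,0,0,-1.5,-3.65,0.4,2.4,0,0,0,-1.5,-3.65,0.4,2.4,0,0,0,-1.5,-3.65,0.4,2.4,0,0,0,-1.5,-3.65,0.4,2.4,0,0,0,-1.5,-3.65,0.4,2.4,0,0,0,-1.5,-3.65,0.4,2.4,0,0,0,-1.5,-3.65,0.4,2.4,0,0,0,-1.5,-3.65,0.4,2.4,0,0,0,-1.5,-3.65,0.4,2.4,0,0,0,-1.5,-3.65,0.4,2.4,0,0,0,-1.5,-3.65,0.4,2.4,0,0,0,-1.5,-3.65,0.4,2.4,0,0,0,-1.5,-3.65,0.4,2.4,0,0,0,-1.5,-3.65,0.4,2.4,0,0,0,0,0,0,2.4,0,0,0,0,0,0,2.4])

```text
time_s: 3.38
tcp_pos: [0.4965, 0.0316, 0.1541]
eef_rot: [180.0, 0.0, -43.5]
contact_force: [0.1, -0.7, -0.1]
gripper_width: 0.0241
```

Emit:
carry_out(motion=[0,0,0,0,0,3,2.4,0,0,0,0,0,3,2.4,0,0,0,0,0,3,2.4,0,0,0,0,0,1.2,2.4,0,0,0,0,0,0.6,2.4,0,0,0,0,0,0.4,2.4,0,0,0,0,0,0,2.4])

```text
time_s: 3.97
tcp_pos: [0.4962, 0.0293, 0.0426]
eef_rot: [180.0, -0.0, -43.7]
contact_force: [0.4, 0.0, -0.3]
gripper_width: 0.024
```

```bash
python3 - <<'E'
from meas import *
s=cap('side');c=cap('top');print(r.get_state()['tcp_pos'])
a=cv2.resize(s['pixels'][170:300,260:410],None,fx=4,fy=4,interpolation=cv2.INTER_CUBIC)[:500]
cv2.imwrite('pics/s1.png',a[:,:,::-1]);cv2.imwrite('pics/t1.png',cv2.resize(c['pixels'][150:330,250:430],None,fx=3,fy=3)[:,:,::-1])
print(proj(s,[[.496,.0316,.041],[.496,.0316,.038]]))
E
```

```text
[0.49687754 0.02979425 0.04359138]
[[333.24817184 248.42375396]
 [333.24714179 249.53125223]]
```

View pics/s1.png

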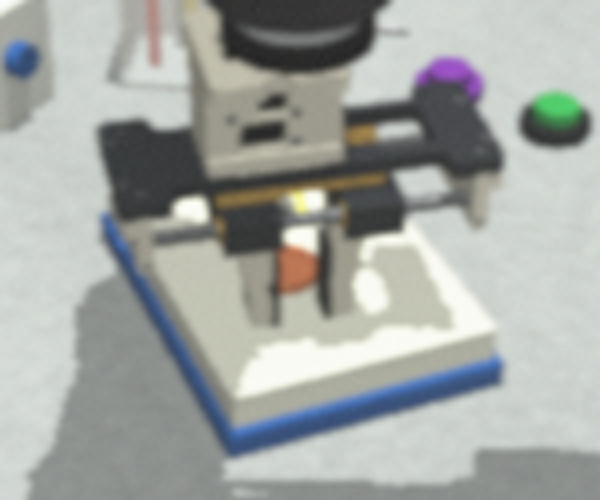

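View pics/t1.png

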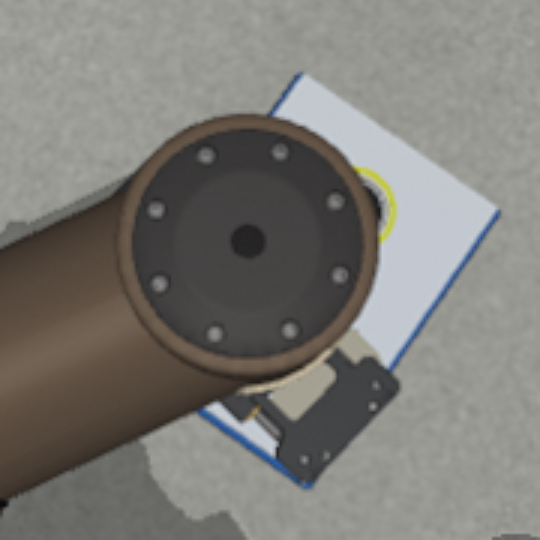

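The side crop shows the fingertips at about (325,251) and (344,249), centred on the disc and just above the deck. Now I'll lower 1.5 mm and start pushing gently.

Emit:
carry_out(motion=[0,0,0,0,0,0.15,2.4,0,0,0,0.3,0,0,2.4,0,0,0,0.3,0,0,2.4,0,0,0,0.3,0,0,2.4,0,0,0,0.2,0,0,2.4,0,0,0,0.1,0,0,2.4,0,0,0,0.1,0,0,2.4,0,0,0,0.1,0,0,2.4,0,0,0,0.1,0,0,2.4,0,0,0,0.15,0,0,2.4,0,0,0,0.15,0,0,2.4,0,0,0,0.2,0,0,2.4,0,0,0,0.2,0,0,2.4,0,0,0,0.2,0,0,2.4,0,0,0,0.2,0,0,2.4,0,0,0,0.2,0,0,2.4,0,0,0,0.2,0,0,2.4,0,0,0,0.2,0,0,2.4,0,0,0,0.2,0,0,2.4,0,0,0,0.1,0,0,2.4])

```text
time_s: 5.73
tcp_pos: [0.5217, 0.0055, 0.041]
eef_rot: [-180.0, -0.0, -43.7]
contact_force: [-1.2, 0.7, 0.3]
gripper_width: 0.0239
```

```bash
python3 - <<'E'
from meas import *
s=cap('side');st=r.get_state();print(st['tcp_pos'],st['contact_force'])
cv2.imwrite('pics/s2.png',cv2.resize(s['pixels'][170:300,260:410],None,fx=4,fy=4,interpolation=cv2.INTER_CUBIC)[:,:,::-1])
E
```

```text
[0.52170823 0.00545654 0.04102672] [ 0.2620402  -1.26761395  0.47193184]
```

View pics/s2.png

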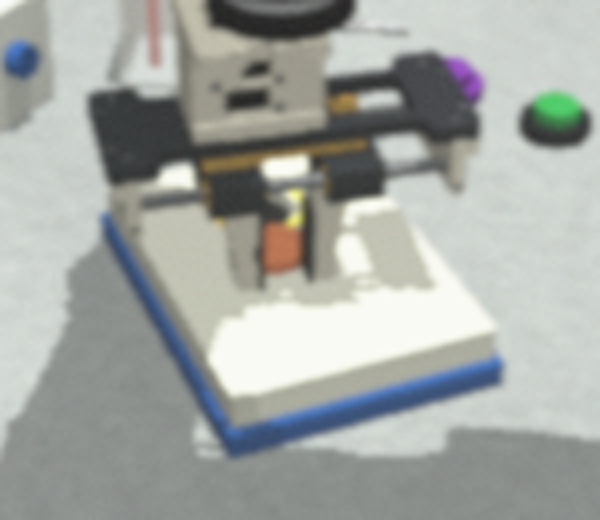

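The disc is nested between the fingers and heading for the ring, with a push force of about 1 N.

Emit:
carry_out(motion=[0,0,0,0.2,0,0,2.4,0,0,0,0.2,0,0,2.4,0,0,0,0.2,0,0,2.4,0,0,0,0.2,0,0,2.4,0,0,0,0.2,0,0,2.4,0,0,0,0.2,0,0,2.4,0,0,0,0.2,0,0,2.4,0,0,0,0.2,0,0,2.4,0,0,0,0.2,0,0,2.4,0,0,0,0.2,0,0,2.4,0,0,0,0.2,0,0,2.4,0,0,0,0.2,0,0,2.4,0,0,0,0.2,0,0,2.4,0,0,0,0.2,0,0,2.4,0,0,0,0.2,0,0,2.4,0,0,0,0.2,0,0,2.4,0,0,0,0.2,0,0,2.4,0,0,0,0.2,0,0,2.4,0,0,0,0.2,0,0,2.4,0,0,0,0.1,0,0,2.4])

```text
time_s: 7.45
tcp_pos: [0.5499, -0.0214, 0.0411]
eef_rot: [-180.0, -0.0, -43.7]
contact_force: [-0.7, -0.4, 0.7]
gripper_width: 0.0243
```

Emit:
carry_out(motion=[0,0,0,0.1,0,0,2.4,0,0,0,0.1,0,0,2.4,0,0,0,0.1,0,0,2.4,0,0,0,0.1,0,0,2.4,0,0,0,0.1,0,0,2.4,0,0,0,0.1,0,0,2.4,0,0,0,0,0,0,2.4])

```text
time_s: 8.03
tcp_pos: [0.5541, -0.0256, 0.041]
eef_rot: [180.0, -0.0, -43.7]
contact_force: [-0.3, -0.9, -0.5]
gripper_width: 0.024
```

```bash
python3 - <<'E'
from meas import *
s=cap('side');st=r.get_state();print(st['tcp_pos'],st['contact_force'])
cv2.imwrite('pics/s3.png',cv2.resize(s['pixels'][180:280,270:380],None,fx=5,fy=5,interpolation=cv2.INTER_CUBIC)[:,:,::-1])
E
```

```text
[ 0.55407016 -0.02554797  0.04097598] [-0.50636576 -0.12451341 -0.89931071]
```

View pics/s3.png

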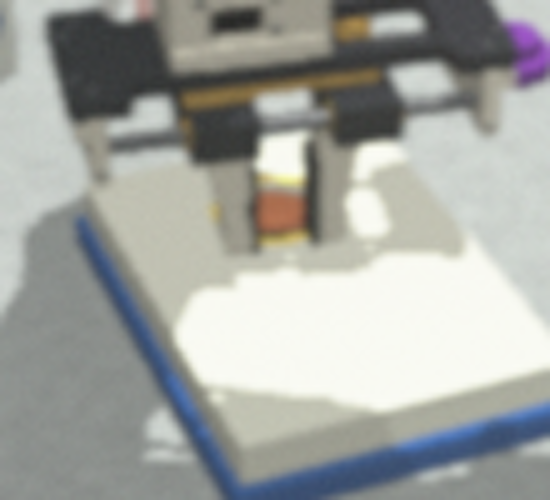

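The yellow ring shows on both sides of the disc, so it's at the recess or already in. I'll push a few more slow millimetres, which would pass over a seated disc, then back off and look.

Emit:
carry_out(motion=[0,0,0,0.1,0,0,2.4,0,0,0,0.1,0,0,2.4,0,0,0,0.1,0,0,2.4,0,0,0,0.1,0,0,2.4,0,0,0,0.1,0,0,2.4,0,0,0,0,0,0,2.4])

```text
time_s: 8.58
tcp_pos: [0.5579, -0.029, 0.0411]
eef_rot: [-180.0, -0.0, -43.7]
contact_force: [-0.4, 0.6, -0.5]
gripper_width: 0.0243
```

Emit:
carry_out(motion=[0,0,0,-0.5,0,0,2.4,0,0,0,-1.5,0,0,2.4,0,0,0,-2,0,0,2.4,0,0,0,0,0,-3,2.4,0,0,0,0,0,-4,2.4,0,0,0,-3,0,-2,2.4,0,0,0,-4,0,0,2.4,0,0,0,-4,0,0,0.5,0,0,0,0,0,0,0.2])

```text
time_s: 9.33
tcp_pos: [0.4453, 0.0776, 0.1317]
eef_rot: [-179.9, 0.1, -43.5]
contact_force: [-0.0, -1.1, -0.4]
gripper_width: 0.0157
```

```bash
python3 - <<'E'
from meas import *
c=cap('top');s=cap('side');st=r.get_state();print(st['tcp_pos'],st['contact_force'])
for z in(.046,.038):
  for cc,q in((c,(367,220)),(s,(324,222))):
    try: print(z,disc(cc,q,z,20))
    except Exception as e: print(e)
a=cv2.resize(c['pixels'][170:290,290:430],(560,480),interpolation=cv2.INTER_CUBIC);b=cv2.resize(s['pixels'][195:255,285:355],None,fx=8,fy=8,interpolation=cv2.INTER_CUBIC)
cv2.imwrite('pics/s4.png',cv2.resize(np.hstack([a,b]),None,fx=.7,fy=.7)[:,:,::-1])
E
```

```text
[0.44837368 0.07605235 0.1317017 ] [ 0.73082719 -0.29179056 -0.17764767]
0.046 [ 0.57474471 -0.04415675  0.046     ]
0.046 [ 0.56654493 -0.03460069  0.046     ]
0.038 [ 0.57592484 -0.04483325  0.038     ]
0.038 [ 0.57319952 -0.04423678  0.038     ]
```

View pics/s4.png

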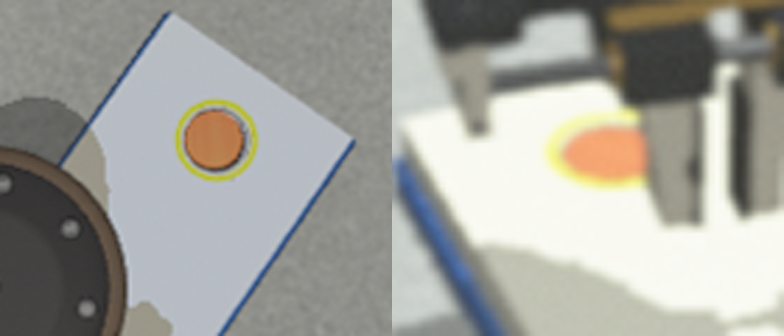

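The top crop shows the copper disc centred within the ring, about 1.7 mm off by mask. The side crop shows it flush with no side wall, and both views agree at z = 0.038. It's seated, so next is the green button.

Emit:
carry_out(motion=[0,0,0,0,0,-2,0,0,0,0,3.04,2.47,0,0,0,0,0,3.04,2.47,0,0,0,0,0,3.04,2.47,0,0,0,0,0,3.04,2.47,0,0,0,0,0,3.04,2.47,0,0,0,0,0,3.04,2.47,0,0,0,0,0,3.04,2.47,0,0,0,0,0,3.04,2.47,0,0,0,0,0,3.04,2.47,0,0,0,0,0,0,0,3,0,0,0,0,0,0,3,0,0,0,0,0,0,2,0,0,0,0,0,0,0,0,0,0,0,0,0,0,0,0,0,0,0,0,0,0])

```text
time_s: 10.77
tcp_pos: [0.4943, -0.2758, 0.072]
eef_rot: [-180.0, -0.1, -43.7]
contact_force: [0.2, 0.4, 1.9]
gripper_width: 0.0002
```

```bash
python3 - <<'E'
from meas import *
s=cap('side');st=r.get_state();p=st['tcp_pos'];print(p,st['contact_force'],st['gripper_width'])
c=cap('top');print('disc',disc(c,(367,220),.038,20))
print('proj tip, below',proj(s,[p,[p[0],p[1],.02],[.4922,-.274,.02]]))
cv2.imwrite('pics/s5.png',cv2.resize(s['pixels'][150:230,350:450],None,fx=6,fy=6,interpolation=cv2.INTER_CUBIC)[:,:,::-1])
E
```

```text
[ 0.49463012 -0.27561376  0.07254633] [-0.06334567 -0.21402104  0.90691932] 0.0010130024161458845
disc [ 0.57579916 -0.07250627  0.038     ]
proj tip, below [[399.16072772 177.22117744]
 [397.40748307 194.89241928]
 [397.96837562 195.41811497]]
```

View pics/s5.png

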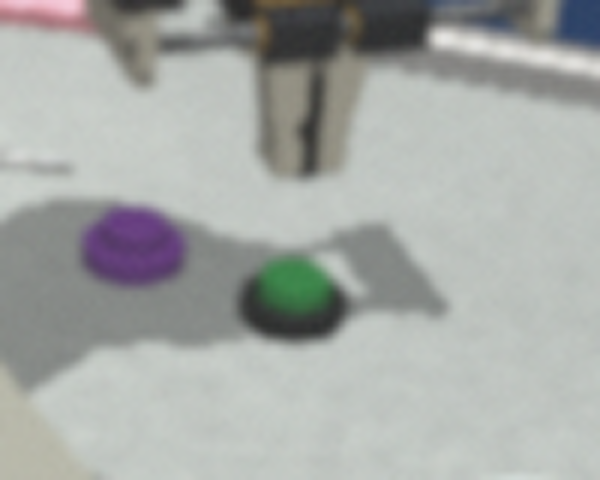

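The tip at about (400,179) hangs over the green cap at (399,196). The disc reading this time is suspect because the arm covers that part of the top view, so I'll recheck it later. Descending in steps.

Emit:
carry_out(motion=[0,0,0,-0.25,0,2,0,0,0,0,0,0,1.5,0,0,0,0,0,0,0.5,0,0,0,0,0,0,0.2,0,0,0,0,0,0,0.2,0,0,0,0,0,0,0,0])

```text
time_s: 11.37
tcp_pos: [0.4924, -0.2734, 0.0278]
eef_rot: [-180.0, -0.1, -43.7]
contact_force: [-0.7, -0.0, 0.2]
gripper_width: 0.0005
```

Emit:
carry_out(motion=[0,0,0,0,0,0.1,0,0,0,0,0,0,0.1,0,0,0,0,0,0,0.1,0,0,0,0,0,0,0,0])

```text
time_s: 11.7
tcp_pos: [0.4917, -0.2733, 0.0241]
eef_rot: [-180.0, -0.0, -43.7]
contact_force: [0.7, -0.2, -0.5]
gripper_width: 0.0005
```

Emit:
carry_out(motion=[0,0,0,0,0,0.1,0,0,0,0,0,0,0.1,0,0,0,0,0,0,0,0])

```text
time_s: 11.95
tcp_pos: [0.4918, -0.2733, 0.022]
eef_rot: [180.0, -0.0, -43.7]
contact_force: [0.4, 0.2, 1.2]
gripper_width: 0.0008
```

Emit:
carry_out(motion=[0,0,0,0,0,0.1,0,0,0,0,0,0,0.1,0,0,0,0,0,0,0,0])

```text
time_s: 12.2
tcp_pos: [0.4918, -0.2733, 0.02]
eef_rot: [-180.0, -0.0, -43.7]
contact_force: [-0.6, 0.7, 2.5]
gripper_width: 0.0005
```

Emit:
carry_out(motion=[0,0,0,0,0,0.1,0,0,0,0,0,0,0.1,0,0,0,0,0,0,0,0])

```text
time_s: 12.45
tcp_pos: [0.4918, -0.2733, 0.018]
eef_rot: [-180.0, -0.0, -43.7]
contact_force: [-0.4, 0.0, 4.5]
gripper_width: 0.0005
```

Emit:
carry_out(motion=[0,0,0,0,0,0.1,0,0,0,0,0,0,0,0])

```text
time_s: 12.62
tcp_pos: [0.4918, -0.2733, 0.0171]
eef_rot: [-180.0, -0.0, -43.7]
contact_force: [-0.1, 1.1, 5.4]
gripper_width: 0.0003
```

Emit:
carry_out(motion=[0,0,0,0,0,0.1,0,0,0,0,0,0,0.05,0,0,0,0,0,0,0,0,0,0,0,0,0,0,0])

```text
time_s: 12.95
tcp_pos: [0.4918, -0.2733, 0.0162]
eef_rot: [-180.0, -0.0, -43.7]
contact_force: [-1.9, 2.4, 10.6]
gripper_width: 0.0004
```

The force rose to 10.6 N against a hard stop, 6–7 mm below first contact, so the button is fully down. Releasing and moving clear.

Emit:
carry_out(motion=[0,0,0,0,0,-0.5,0,0,0,0,0,0,-2,0,0,0,0,0,0,-4,0,0,0,0,0,0,-4,0,0,0,0,0,0,-4,0,0,0,0,0,1.5,-3,0,0,0,0,0,2.5,0,0,0,0,0,0.5,3.5,0,0,0,0,0,0.5,3.5,0,0,0,0,0,0.5,3.5,0,0,0,0,0,0.5,3.5,0,0,0,0,0,0,0,0,0,0,0,0,0,0,0,0,0,0,0,0,0,0,0])

```text
time_s: 14.12
tcp_pos: [0.3814, -0.4172, 0.1901]
eef_rot: [-180.0, 0.0, -43.8]
contact_force: [0.4, -0.4, -0.7]
gripper_width: 0.0
```

```bash
python3 - <<'E'
from meas import *
s=cap('side');c=cap('top');st=r.get_state();print(st['tcp_pos'],st['contact_force'],np.abs(st['qd']).max())
for cc,q in((c,(367,220)),(s,(324,222))): print(disc(cc,q,.038,20))
cv2.imwrite('pics/s6.png',np.hstack([cv2.resize(c['pixels'][170:350,280:520],None,fx=1.6,fy=1.6),cv2.resize(s['pixels'][150:270,280:430],(360,288))])[:,:,::-1])
E
```

```text
[ 0.38215536 -0.41658941  0.19031879] [ 0.60371254  0.19959683 -0.26092617] 0.4812558614964243
[ 0.57592484 -0.04483325  0.038     ]
[ 0.57225914 -0.04460379  0.038     ]
```

View pics/s6.png

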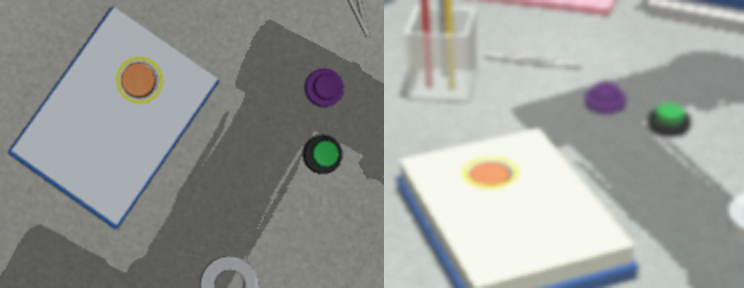

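The disc is seated in the ring at the same position as before, the green cap is back up, and the arm is clear. Handing in.

```bash
python3 -c "
from plant import r
print(r.close_job())"
```

```text
the job is handed in; nothing more can be done
None
```

The disc is lying in the recess, the green button was pressed fully and has come back up, and the job is handed in; no verdict was reported. I pushed the disc about 68 mm across the deck with the fingers held 24 mm apart, with about 1 N read between moves. The arm finished at about 14 s of the 58 s.

- **Disc:** the last top view puts it at (0.576, −0.045) m, within 2 mm of the measured recess centre (0.576, −0.046). The side view showed it flush, with no side wall visible, and agrees to about 4 mm.
- **Green button:** it went down about 6–7 mm to a hard stop at about 10.6 N, and the last pictures show the cap up.
- **Other things:** the arm never went near the red button. The pen cup, tweezers and tape roll look unmoved; the jar and tray were far from the arm's path, but I did not recheck them.
- **One bad reading:** while the arm was over the button, the top view put the disc about 28 mm off. I put this down to the arm covering that part of the picture; once the arm was clear, the reading matched the one taken before the press.

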